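# Lay the flask in the analyser cradle and hold the dead-man lever

### The arm

A 6-joint arm with a two-finger parallel gripper is mounted at the origin on the work surface. World frame = base frame: x ahead of the robot, y to its left, z up, the work surface at z = 0. Lengths are in m, angles in rad, forces in N, time in s.
With the tool pointing down it reaches from about 0.3 to 0.875 m from the base axis. Payload 6.4 kg.
Tool frame: the origin (TCP) lies midway between the tips of the shut fingers; the grasp point (between the pads) lies 19 mm behind it; z points along the fingers, y is the line along which they close (so a half turn about z gives the same grasp; the last joint's range is limited). The gripper opens to 85 mm and grips with 20 to 120 N. Pads are 22 mm wide; open, the fingers measure 114 mm over their backs; the gripper's body (76 mm by 85 mm) begins 54 mm behind the grasp point. The pads swing forward as they close: fully open they stand 13 mm farther back than shut.
Start: joints at [0.966, 0.181, 1.607, -0, 1.354, -0.206], TCP at [0.223, 0.53, 0.231] pointing down, gripper open.
Joint ranges: [-2.99, 2.99], [-0.89, 2.07], [0.3, 2.58], [-1.14, 4.28], [0, 2.63], [-3.12, 3.12]. Speed limits (rad/s): [2.57, 2.57, 3.01, 3.14, 3.14, 3.14].

### API

Orientations are given as a unit quaternion [w, x, y, z].
In Python, from bench import sensors, vision, ctrl gives the robot as it stands.
- The arm moves only by the tool carry_out, never from a script. Its argument "deltas" is text: rows parted by semicolons, each of 7 numbers parted by spaces: the shift along the tool's x, y, z in mm, then the turn, a rotation vector about the tool's x, y, z in rad, then the closure, from 0 (fully open) to 1 (shut). In form: tx ty tz ax ay az claw; .... A call has 1 to 12 rows; each row is the pose to reach, as a shift and turn from the pose commanded when the call began, along the tool's axes at that moment; what a row does not reach only later rows make up. A row lasts 1/8 s, in which the tool goes at most 62.5 mm and 10.7 degrees, less where a joint would pass 70% of its speed; a pose out of reach is approached as far as the arm can. A call with a gripper value outside its range is refused whole. The fingers move at their own pace and stop on an object; the grip force is fixed at half the most. Time passes only in rows, so rows that repeat a pose let the fingers close. It gives the time, the measured TCP pose, the force, the opening and the grip force at its end, in the units of the state.
- sensors.get_obs(): the state, without advancing time (a new reading comes with each control period).
- vision.camera(name): name is "side" or "top" or "wrist"; returns the picture (480x640x3 uint8, blue, green, red); there is no depth.
- vision.camera_model(name): a dict with "K" (3x3 intrinsics, pixels), "k1" (the pictures are not rectified: a ray, as slopes to the right and down, at radius r is drawn at 1 + k1 r^2 times it, then the intrinsics apply), "extrinsics" (4x4, takes a point from world to camera coordinates); the wrist camera has in their place "hand_eye" (4x4, takes a point from camera to tool coordinates, whose origin is the TCP and whose axes are the flange's). Camera axes: x right, y down, z forward; pixel columns grow to the right and rows downward; lengths in m; the calibration is good to about 2 mm. A picture is of the moment at which its call begins: read the wrist's pose just before it. camera_model takes no time and is no camera call.
- ctrl.hand_in(): hands the job in; it is judged then, once.
The state is a dict: "time_s": time; "q": joint angles; "dq": joint speeds; "joint_efforts": joint torques, N m; "eef_pos": TCP position; "eef_rot": TCP orientation; "wrist_force": force on the tool from outside, world axes, zero at the start; "torque": the same for the moment, N m; "opening": opening from 0.0 (shut) to 1.0 (fully open); "grasp_force": force on a finger pad.
Only numpy, scipy, OpenCV 4.12 (cv2) and the standard library are available. Lean on these libraries where they do the work, as an engineer would, in place of code of your own. Each camera call takes 0.05 s, during which the arm holds its last target. There are 200 camera calls.

### The job

Lay the upright terracotta flask gently on its side in the analyser's cradle, resting in both V supports with its flat base towards the analyser's nose, and let go of it. Then, with the gripper, press the spring-loaded dead-man lever down until it is level (pad top level with the index post beside it), never as far as its bottom stop, and finish the program while still holding it there. Leave the other things on the bench where they are.

Things in the scene. Friction and masses are not known exactly. Their poses are not given: they have to be found in the camera images.
- flask: Straight-sided terracotta flask, upright at the start: closed cylinder 40 mm across, 97 mm long, then a short neck 23 mm across; 115 mm in all, 0.15 to 0.29 kg. Origin at the centre of its flat base, z along its axis to the mouth. It stands in any of three places shared with the jar and the beaker.
- flask_mouth (a point): centre of the flask's mouth, 115 mm from the base along its axis
- station: Fixed aluminium plate (100 mm in x; y from -70 to 330 mm; 12 mm thick) carrying the cradle and the grey analyser. Origin on the table under the cradle's middle, z up, y along the cradle towards the analyser. The analyser's nose, a dark cylinder 38 mm across on the cradle's axis, ends in a flat face at y = 63 mm; the body behind it (y = 110 to 300 mm) is 78 mm wide, 140 mm tall.
- cradle_axis (a point): point on the axis of a flask lying in the cradle, midway between its two upright 90-degree V supports, 65 mm above the table. The supports are 8 mm thick, centred at station y = -35 and +35 mm, with 62 mm free between them; their arms reach 62 mm above the table and 32 mm either side in x
- lever_base: Fixed grey base (170 x 100 x 14 mm) of the dead-man lever, with two cheeks 70 mm high at the hinge. Origin on the table below the hinge, z up; the lever points along its -x. A steel index post (8 mm across) at x = -105, y = +38 mm beside the lever's pad has its top 61 mm above the table, level with the pad's top when the lever is level.
- lever_hinge (a point): the lever's hinge axis (parallel to the base's y axis), 55 mm above the table
- lever_pad (a point): centre of the top face of the lever's black pad (36 mm along the lever, 46 mm across, 12 mm thick), 105 mm from the hinge along the lever and 6 mm above its centre line; about 97 mm above the table at rest, 61 mm with the lever level
- lever (a joint): angle of the spring-loaded lever, rad: 0 = released, pad up (20 degrees above level); 0.35 = level; 0.70 = down on its stop. Pressing the pad down raises it. The spring takes about 3 N at the pad to start, 8 N at level, 12 N at the stop, and returns the lever when let go.
- jar: small squat glass jar with a white lid, 48 mm across, 60 mm tall, standing; bystander, origin at the centre of its underside
- beaker: open plain white plastic beaker, 60 mm across at the rim, 64 mm tall, standing; bystander, origin at the centre of its underside
- brush: flat wooden-handled brush, 200 mm long, lying along its own x; bystander
- caliper: steel digital caliper, 200 mm long, about 12 mm high, lying along its own x; bystander
- medallion: flat round metal medallion, 66 mm across, 8 mm thick; bystander
Not all that is in view belongs to the job. Of the things that look like the flask, take the one that is farthest to the robot's left at the start. Leave any green look-alike of the lever_base alone.

How it is judged:
On the way, in this order (a step that is already met when the one before it is completed fails the run):
1. the flask lies released in both V supports, base towards the nose (angle between the z axis of flask and the y axis of station, either way round below 0.1 rad and y of flask in the frame of station between 0.031 and 0.068 m and y of flask_mouth in the frame of station below -0.03 m and x of flask in the frame of station between -0.006 and 0.006 m and z of flask in the frame of station between 0.058 and 0.071 m and linear speed of flask below 0.02 m/s and contact force between each of the arm, the fingers and flask below 0.1 N), for 0.3 s.
2. the lever is pressed to level by the fingers and held there, the flask still lying in its cradle (all of step 1 and value of joint lever between 0.26 and 0.44 rad and contact force between the fingers and lever_base above 2 N), for 0.2 s.
At the end, for the whole second after the job is handed in: Flask at rest in both V supports (axis within 0.1 rad of the cradle's, base centre within 6 mm sideways, 7 mm in height, 31 to 68 mm from the middle towards the nose), untouched; fingers press the lever with over 2 N and hold it at 0.26 to 0.44 rad (0.35 is level); bystanders within 30 mm (all of step 2); the arm keeps its last pose, push and grip.
It fails at once if the lever is pushed down to its stop (beyond 0.62 rad) (value of joint lever above 0.62 rad).
It fails at once if the flask strikes or is pressed into the station with more than 40 N (contact force between flask and station above 40 N).
It fails at once if a bystander is moved by more than 30 mm (distance of any of jar, beaker, brush, caliper, medallion from where it was at the start of the episode above 0.03 m).
It also fails if it takes over 53 s, if anything falls off the work surface, if the arm or the gripper's body presses on something with over 40 N, if the wrist force passes 120 N, or if a joint passes its speed limit or range.

## Working session

There is one attempt and no reset: what is moved stays moved. The work goes in short steps, Python scripts to look and compute and a tool call to move; the robot and the scene stay as the last step left them, time stands still between calls to the robot, and variables do not carry over. Pictures are saved under pics/ and viewed, at most 10 in all, crops included, and the job is handed in when it is done.

Besides the shell and the picture viewer there is one more tool, called after "Emit:" as name(argument=value, ...), one argument or row to a line, values as JSON. carry_out: Moves the arm, as the interface text tells. Its arguments: {"type":"object","properties":{"deltas":{"type":"string"}},"required":["deltas"]}

```bash
mkdir -p pics; cat > h.py <<'E'
import numpy as np, cv2
from bench import sensors, vision, ctrl
from scipy.spatial.transform import Rotation as R
def model(n):
    m=vision.camera_model(n); K=np.array(m["K"]); k=m["k1"]
    if n=="wrist":
        o=sensors.get_obs(); w,x,y,z=o["eef_rot"]; T=np.eye(4); T[:3,:3]=R.from_quat([x,y,z,w]).as_matrix(); T[:3,3]=o["eef_pos"]
        E=np.linalg.inv(T@np.array(m["hand_eye"]))
    else: E=np.array(m["extrinsics"])
    return K,np.array([k,0,0,0.]),E
def proj(M,P):
    K,d,E=M; return cv2.projectPoints(np.array(P,float).reshape(-1,3),cv2.Rodrigues(E[:3,:3])[0],E[:3,3],K,d)[0][:,0]
def atz(M,px,z):
    K,d,E=M; p=cv2.undistortPoints(np.array(px,float).reshape(-1,1,2),K,d)[:,0]
    C=np.linalg.inv(E); D=np.c_[p,np.ones(len(p))]@C[:3,:3].T; c=C[:3,3]
    return c+D*((z-c[2])/D[:,2])[:,None]
E
python3 - <<'E'
from h import *
a=vision.camera("top");b=vision.camera("side")
cv2.imwrite("pics/top.png",a);cv2.imwrite("pics/side.png",b)
for n in("top","side"):
    M=model(n);C=np.linalg.inv(M[2]);print(n,C[:3,3].round(3),C[:3,2].round(2),M[0][0,0])
o=sensors.get_obs();print(o)
E
```

```text
top [ 0.462 -0.075  0.984] [ 0.12  0.03 -0.99] 433.1976026166559
side [ 0.138 -0.676  0.847] [ 0.41  0.56 -0.72] 504.79641801846265
{'time_s': 0.1, 'q': array([ 9.65693420e-01,  1.81485294e-01,  1.60794580e+00,  1.46473772e-06,
        1.35379323e+00, -2.06311942e-01]), 'dq': array([ 0.00058829, -0.00088993, -0.00048138, -0.00169055,  0.00052752,
       -0.0004489 ]), 'joint_efforts': array([-6.11772357e-04, -4.45879233e+01, -3.52236664e+01, -3.20578056e-04,
        4.23693680e-03, -2.19124900e-05]), 'eef_pos': array([0.22296578, 0.52945235, 0.23044555]), 'eef_rot': array([-3.22641761e-04,  1.98076916e-01,  9.80186140e-01, -7.49326276e-04]), 'wrist_force': array([-0.31377814,  0.0295488 , -0.31924683]), 'torque': array([-0.02959796,  0.07145157,  0.01117133]), 'grasp_force': 0.0, 'opening': 0.9976260143077211}
```

View pics/top.png

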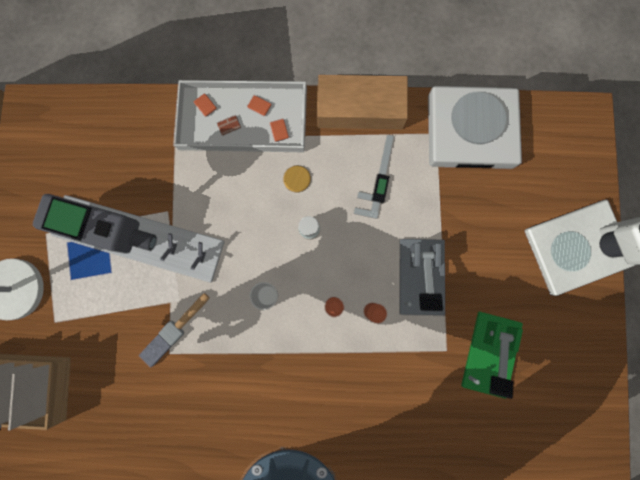

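View pics/side.png

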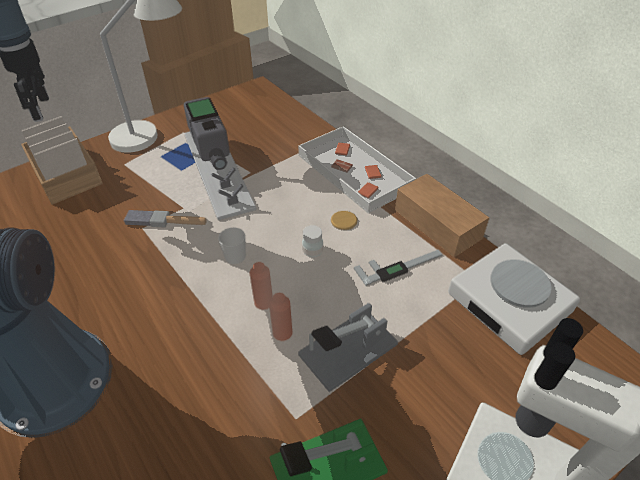

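The top view shows terracotta candidates at (334,306) and (375,313). In the side view these are (260,285) and (281,315). Left is +y, so I choose (334,306). The station is at about (185,245), the lever base at (423,275), and the green look-alike at (493,355). One close crop should confirm the choice and give me edges.

```bash
python3 - <<'E'
from h import *
a=cv2.imread("pics/top.png");b=cv2.imread("pics/side.png")
def c(i,x,y,w,h,s): return cv2.resize(i[y:y+h,x:x+w],None,fx=s,fy=s,interpolation=cv2.INTER_CUBIC)
m=np.vstack([np.hstack([c(a,120,200,110,100,3.6),c(a,300,230,110,100,3.6)]) ,np.hstack([c(b,180,130,110,100,2)*0+0 if 0 else c(b,235,250,55*2,50*2-45,3.6), c(a,390,230,110,55,3.6)])])
m=m[:600,:800];print(m.shape);cv2.imwrite("pics/m.png",m)
M=model("top")
for n,px,z in [("flaskA",(334,306),.115),("B",(375,313),.115),("jar",(307,227),.06),("beak",(264,295),.064),("plate cor",(223,233),.012),("pc2",(214,279),.012),("pad",(430,301),.097),("leverbase TL",(400,240),.014),("TR",(443,238),.014),("BR",(445,315),.014),("BL",(400,314),.014)]: print(n,atz(M,px,z).round(3))
E
```

```text
(558, 792, 3)
flaskA [[ 0.429 -0.086  0.115]]
B [[ 0.418 -0.167  0.115]]
jar [[ 0.594 -0.025  0.06 ]]
beak [[0.446 0.062 0.064]]
plate cor [[0.583 0.169 0.012]]
pc2 [[0.478 0.184 0.012]]
pad [[ 0.443 -0.28   0.097]]
leverbase TL [[ 0.576 -0.233  0.014]]
TR [[ 0.583 -0.329  0.014]]
BR [[ 0.412 -0.332  0.014]]
BL [[ 0.412 -0.233  0.014]]
```

View pics/m.png

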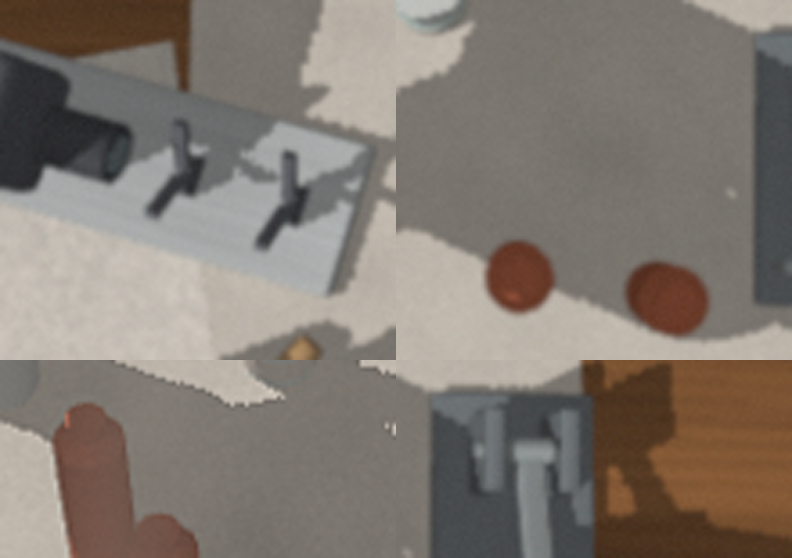

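The crop confirms that the left candidate, A, is a straight upright flask with a neck. Next I fit the flask, station and lever poses.

```bash
cat > fit.py <<'E'
from h import *
from scipy.optimize import least_squares as LS
a=cv2.imread("pics/top.png");M=model("top");S=model("side")
def Tf(p,L):
    c,s=np.cos(p[2]),np.sin(p[2]);L=np.array(L,float);return np.c_[p[0]+c*L[:,0]-s*L[:,1],p[1]+s*L[:,0]+c*L[:,1],L[:,2]]
# flask
hsv=cv2.cvtColor(a,cv2.COLOR_BGR2HSV)
m=((hsv[...,0]<12)&(hsv[...,1]>130)).astype(np.uint8);n,lab,st,ce=cv2.connectedComponentsWithStats(m)
th=np.linspace(0,6.28,60)
def bb(x,y):
    P=np.concatenate([np.c_[x+r*np.cos(th),y+r*np.sin(th),0*th+z] for r,z in((.02,0),(.02,.097),(.0115,.115))]);q=proj(M,P);return np.r_[q.min(0),q.max(0)]
for i in range(1,n):
    if st[i,4]>150 and st[i,1]>280:
        x,y,w,h,_=st[i];obs=np.array([x-.5,y-.5,x+w-.5,y+h-.5])
        r=LS(lambda p:bb(*p)-obs,[.43,-.1]);print("flask",r.x.round(4),r.fun.round(2),"side base/mouth px",proj(S,[[*r.x,0],[*r.x,.115]]).round(0).tolist())
# station
px=np.array([(170,233.9),(162.5,259.2),(200,242.5),(192.8,268),(224.2,241.7),(211.7,281.9)])
L=[(.032,.035,.062),(-.032,.035,.062),(.032,-.035,.062),(-.032,-.035,.062),(.05,-.07,.012),(-.05,-.07,.012)]
r=LS(lambda p:(proj(M,Tf(p,L))-px).ravel(),[.55,.25,-.25]);print("station",r.x.round(4),r.fun.round(1))
print(proj(S,Tf(r.x,L)).round(0).tolist())
E
python3 fit.py; python3 - <<'E'
import cv2,numpy as np
a=cv2.imread("pics/top.png");b=cv2.imread("pics/side.png")
c=lambda i,x,y,w,h,s:cv2.resize(i[y:y+h,x:x+w],None,fx=s,fy=s,interpolation=cv2.INTER_CUBIC)
cv2.imwrite("pics/n.png",np.hstack([c(a,390,230,66,96,6),c(b,190,145,66,96,6)]))
E
```

```text
flask [ 0.427  -0.0864] [-1.38 -1.43  1.38  1.27] side base/mouth px [[264.0, 302.0], [259.0, 266.0]]
flask [ 0.4155 -0.1731] [-1.37 -1.3   1.24  1.16] side base/mouth px [[282.0, 332.0], [279.0, 297.0]]
station [ 0.5355  0.2451 -0.2505] [ 0.8 -1.4 -0.8  1.6  1.  -1.3 -0.7  1.7  0.1 -1.5 -0.4  0.8]
[[236.0, 168.0], [211.0, 174.0], [244.0, 184.0], [218.0, 191.0], [257.0, 207.0], [218.0, 217.0]]
```

View pics/n.png

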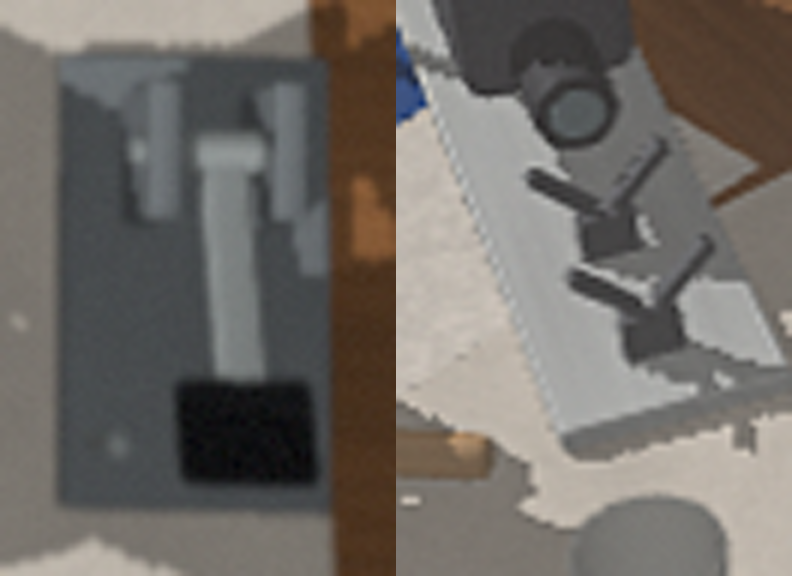

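The left panel shows the pad centre at px (431.3,302), the post top at (409.7,304), and the base corners. The right panel shows V tips within 2 px of the prediction, so the station fit holds. Both flask fits also agree with the side view.

```bash
python3 - <<'E'
from h import *
M=model("top")
for n,px,z in [("pad",(431.3,302),.0967),("post",(409.7,303.8),.061),("TL",(399.5,239.5),.014),("TR",(444.7,240),.014),("BR",(445.3,314.5),.014),("BL",(399.5,314.2),.014)]: print(n,atz(M,px,z).round(4)[0])
o=sensors.get_obs(); w,x,y,z=o["eef_rot"]; A=R.from_quat([x,y,z,w]);print(A.as_matrix().round(3))
# grasp tool pose: closing axis perpendicular to station y-like direction; tool z = 50deg from down toward -sY'
def tgt(g,ax_az,tilt,back=0,off=.022):
    # g grasp point; h azimuth, tilt from down
    h=np.array([np.cos(ax_az),np.sin(ax_az),0]);zt=np.sin(tilt)*h-np.cos(tilt)*np.array([0,0,1]);return zt
yaw=-.25
sY=np.array([-np.sin(yaw),np.cos(yaw),0]);sX=np.array([np.cos(yaw),np.sin(yaw),0])
for nm,az in(("world",0.),("st",yaw)):
  print(nm,[ (A.as_matrix().T@v).round(3).tolist() for v in (sX,sY)])
E
```

```text
pad [ 0.4413 -0.283   0.0967]
post [ 0.4357 -0.2459  0.061 ]
TL [ 0.5769 -0.2314  0.014 ]
TR [ 0.5781 -0.3329  0.014 ]
BR [ 0.4128 -0.3331  0.014 ]
BL [ 0.4111 -0.2322  0.014 ]
[[-0.922  0.388 -0.001]
 [ 0.388  0.922 -0.001]
 [ 0.    -0.002 -1.   ]]
world [[-0.989, 0.148, -0.001], [0.148, 0.989, -0.002]]
st [[-0.989, 0.148, -0.001], [0.148, 0.989, -0.002]]
```

```bash
cat > plan.py <<'E'
from h import *
# pose given by closing-plane azimuth az (deg, of the tilt direction h), tilt (deg from down, + towards h), tool y = side
def pose(grasp,az,tilt,back=0,off=.022,sgn=1):
    a=np.radians(az);t=np.radians(tilt);h=np.array([np.cos(a),np.sin(a),0.]);u=np.array([0,0,1.])
    z=np.sin(t)*h-np.cos(t)*u; x=sgn*(np.cos(t)*h+np.sin(t)*u); y=np.cross(z,x)
    return np.array(grasp)+z*(off-back),np.c_[x,y,z]
def delta(p,Rm,ref=None):
    o=sensors.get_obs();w,x,y,z=o["eef_rot"];A=R.from_quat([x,y,z,w]).as_matrix();P=np.array(o["eef_pos"])
    if ref: P,A=ref
    t=A.T@(p-P)*1e3;r=R.from_matrix(A.T@Rm).as_rotvec()
    print("d",t.round(1).tolist(),r.round(3).tolist(),"rows>=",round(max(np.linalg.norm(t)/62.5,np.degrees(np.linalg.norm(r))/10.7),1))
E
python3 - <<'E'
from plan import *
fl=[.427,-.0864,.058]
# tool x = +y world when h azimuth=-95 -> sgn=-1
delta(*pose(fl,-95,0,0.15,sgn=-1));delta(*pose(fl,-95,47,0.12,sgn=-1));delta(*pose(fl,-95,47,sgn=-1))
p,Rm=pose(fl,-95,47,.12,sgn=-1);print(p,Rm.round(2))
E
```

```text
d [-427.2, -488.2, 45.1] [-0.002, 0.001, 1.259] rows>= 10.4
d [-405.2, -419.9, 106.1] [0.513, -0.706, 1.185] rows>= 9.5
d [-432.2, -503.3, 188.1] [0.513, -0.706, 1.185] rows>= 11.0
[ 0.43324668 -0.01500007  0.12483584] [[ 0.06  1.   -0.06]
 [ 0.68 -0.09 -0.73]
 [-0.73  0.   -0.68]]
```

Emit:
carry_out(
  deltas="-405 -420 26 0.513 -0.706 1.185 0;-405 -420 26 0.513 -0.706 1.185 0;-405 -420 26 0.513 -0.706 1.185 0;-405 -420 26 0.513 -0.706 1.185 0;-405 -420 26 0.513 -0.706 1.185 0;-405 -420 26 0.513 -0.706 1.185 0;-405 -420 26 0.513 -0.706 1.185 0;-405 -420 26 0.513 -0.706 1.185 0;-405 -420 26 0.513 -0.706 1.185 0;-405 -420 26 0.513 -0.706 1.185 0;-405 -420 26 0.513 -0.706 1.185 0;-405 -420 26 0.513 -0.706 1.185 0",
)

```text
time_s: 1.6
eef_pos: [0.4331, -0.0139, 0.2051]
eef_rot: [0.269, 0.677, 0.62, -0.293]
wrist_force: [-0.1, -0.9, -0.1]
opening: 1.0
grasp_force: 0.0
```

```bash
python3 - <<'E'
from plan import *
o=sensors.get_obs();print(o["q"].round(3),o["time_s"],o["eef_pos"])
cv2.imwrite("pics/w1.png",vision.camera("wrist"))
fl=[.427,-.0864,.058]
print(proj(model("wrist"),[fl,[fl[0],fl[1],.115],[fl[0],fl[1],0]]).round(0))
delta(*pose(fl,-95,47,.12,sgn=-1));delta(*pose(fl,-95,47,sgn=-1))
E
```

```text
[ 0.212  0.18   1.891 -0.782  1.432  0.561] 1.6 [ 0.43309665 -0.01391443  0.20510954]
[[325. 133.]
 [326. 205.]
 [325.  73.]]
d [57.7, 0.1, 55.9] [0.001, -0.002, -0.0] rows>= 1.3
d [57.5, -0.0, 175.9] [0.001, -0.002, -0.0] rows>= 3.0
```

View pics/w1.png

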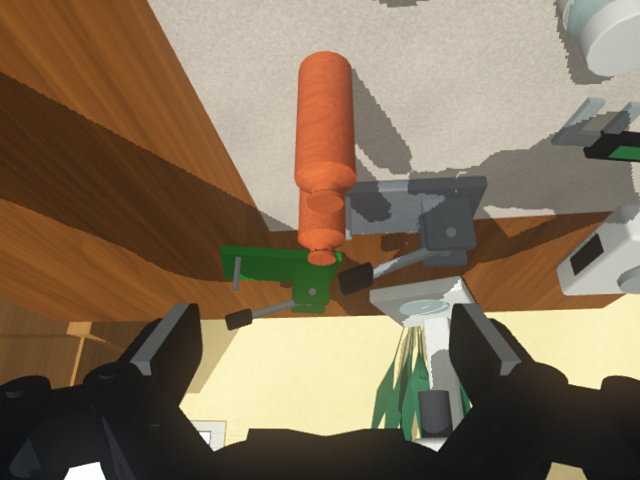

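The wrist view shows the flask's mouth at (325,202) against a predicted (326,205), so the fit holds. Moving in to grasp.

Emit:
carry_out(
  deltas="58 0 56 0 0 0 0;58 0 56 0 0 0 0;58 0 96 0 0 0 0;58 0 136 0 0 0 0;58 0 160 0 0 0 0;58 0 176 0 0 0 0;58 0 176 0 0 0 0;58 0 176 0 0 0 1;58 0 176 0 0 0 1;58 0 176 0 0 0 1;58 0 176 0 0 0 1;58 0 176 0 0 0 1",
)

```text
time_s: 3.15
eef_pos: [0.4263, -0.1027, 0.0434]
eef_rot: [0.27, 0.677, 0.619, -0.293]
wrist_force: [-0.9, 4.3, 5.4]
opening: 0.451
grasp_force: 59.3
```

Emit:
carry_out(
  deltas="0 0 0 0 0 0 1;0 0 0 0 0 0 1;0 0 0 0 0 0 1;0 0 0 0 0 0 1",
)

```text
time_s: 3.65
eef_pos: [0.4262, -0.1027, 0.0434]
eef_rot: [0.27, 0.677, 0.619, -0.293]
wrist_force: [-2.3, 4.8, 6.5]
opening: 0.455
grasp_force: 59.3
```

```bash
python3 - <<'E'
from plan import *
o=sensors.get_obs();print(o["q"].round(3),o["time_s"],o["eef_pos"].tolist(),o["opening"]*85,o["grasp_force"])
cv2.imwrite("pics/g.png",vision.camera("side")[200:400,180:380].repeat(3,0).repeat(3,1))
E
```

```text
[ 0.026  0.435  2.01  -0.968  1.079  0.766] 3.65 [0.4262279086335697, -0.10272586355632961, 0.043388317915467406] 38.638680931947896 59.31722044944763
```

View pics/g.png

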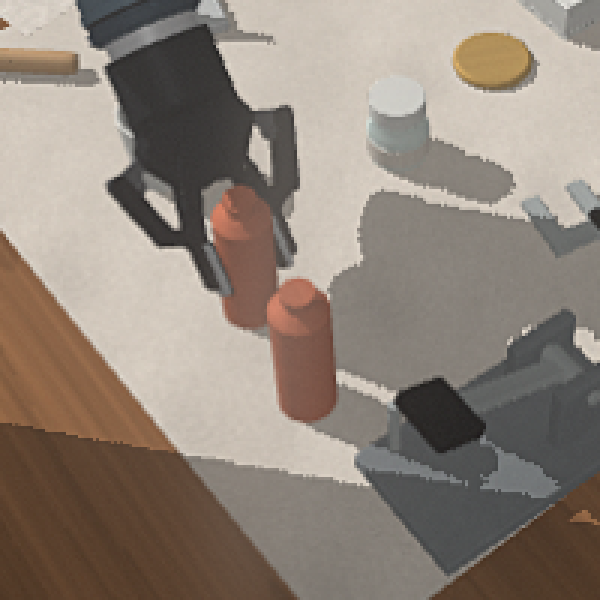

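```bash
cat > place.py <<'E'
from plan import *
import json,os
if not os.path.exists("grasp.json"):
    o=sensors.get_obs();w,x,y,z=o["eef_rot"];A=R.from_quat([x,y,z,w]).as_matrix();P=o["eef_pos"]
    b=np.array([.427,-.0864,0.]); b=b-A[:,1]*(A[:,1]@(b-P))
    json.dump([(A.T@(b-P)).tolist(),(A.T@[0,0,1.]).tolist()],open("grasp.json","w"))
bT,aT=map(np.array,json.load(open("grasp.json")))
yaw=-.2505;sY=np.array([-np.sin(yaw),np.cos(yaw),0]);st=np.array([.5355,.2451,0])
def target(up,yb=.050,tilt=43.):
    _,Rm=pose([0,0,0],np.degrees(yaw)-90,-tilt,sgn=-1)
    a=Rm@aT; Rm=R.align_vectors([-sY],[a])[0].as_matrix()@Rm if 0 else Rm
    return st+sY*yb+[0,0,.065+up]-Rm@bT,Rm,a
def flask():
    o=sensors.get_obs();w,x,y,z=o["eef_rot"];A=R.from_quat([x,y,z,w]).as_matrix();b=o["eef_pos"]+A@bT-st
    return "flask st x,y,z",(b@[np.cos(yaw),np.sin(yaw),0]).round(4),(b@sY).round(4),b[2].round(4),"axis",(A@aT).round(3)
E
python3 - <<'E'
from place import *
o=sensors.get_obs();w,x,y,z=o["eef_rot"];A=R.from_quat([x,y,z,w]).as_matrix()
print(bT,aT,flask());delta(o["eef_pos"]+[0,0,.15],A)
for u in(.12,.02,.001):
    p,Rm,a=target(u);print(p,a,sY);delta(p,Rm)
E
```

```text
[4.28655125e-02 2.61428249e-17 1.77067690e-02] [-0.73057096  0.00212535 -0.68283348] ('flask st x,y,z', np.float64(-0.0222), np.float64(-0.3479), np.float64(0.0), 'axis', array([0., 0., 1.]))
d [-109.6, 0.3, -102.4] [0.0, 0.0, 0.0] rows>= 2.4
[0.53712966 0.25146897 0.1687157 ] [-0.24582865 -0.96931263  0.00114459] [0.24788838 0.9687886  0.        ]
d [156.1, 79.9, -350.3] [0.009, 1.566, 0.181] rows>= 8.4
[0.53712966 0.25146897 0.0687157 ] [-0.24582865 -0.96931263  0.00114459] [0.24788838 0.9687886  0.        ]
d [229.2, 79.7, -282.0] [0.009, 1.566, 0.181] rows>= 8.4
[0.53712966 0.25146897 0.0497157 ] [-0.24582865 -0.96931263  0.00114459] [0.24788838 0.9687886  0.        ]
d [243.1, 79.7, -269.0] [0.009, 1.566, 0.181] rows>= 8.4
```

Emit:
carry_out(
  deltas="-37 0 -34 0 0 0 1;-73 0 -68 0 0 0 1;-110 0 -102 0 0 0 1;-110 0 -102 0 0 0 1",
)

```text
time_s: 4.2
eef_pos: [0.428, -0.1034, 0.1964]
eef_rot: [0.272, 0.678, 0.619, -0.29]
wrist_force: [-0.6, -0.0, -2.4]
opening: 0.449
grasp_force: 60.9
```

Emit:
carry_out(
  deltas="266 80 -248 0.009 1.566 0.181 1;266 80 -248 0.009 1.566 0.181 1;266 80 -248 0.009 1.566 0.181 1;266 80 -248 0.009 1.566 0.181 1;266 80 -248 0.009 1.566 0.181 1;266 80 -248 0.009 1.566 0.181 1;266 80 -248 0.009 1.566 0.181 1;266 80 -248 0.009 1.566 0.181 1;266 80 -248 0.009 1.566 0.181 1;266 80 -248 0.009 1.566 0.181 1;266 80 -248 0.009 1.566 0.181 1;266 80 -248 0.009 1.566 0.181 1",
)

```text
time_s: 5.7
eef_pos: [0.5371, 0.2514, 0.1683]
eef_rot: [-0.225, 0.735, 0.571, 0.289]
wrist_force: [-0.6, -0.7, -2.6]
opening: 0.456
grasp_force: 61.1
```

```bash
python3 - <<'E'
from place import *
o=sensors.get_obs();print(o["q"].round(3),o["time_s"],o["eef_pos"].tolist(),o["opening"]*85,o["grasp_force"],o["wrist_force"],flask())
for u in(.12,.02,.001):
    p,Rm,a=target(u);delta(p,Rm)
i=vision.camera("side");j=vision.camera("top");cv2.imwrite("pics/p.png",np.hstack([i[80:280,150:350].repeat(2,0).repeat(2,1),j[140:340,80:280].repeat(2,0).repeat(2,1)]))
E
```

```text
[-0.161  0.179  1.945  0.854  1.121 -0.343] 5.7 [0.5371120503165939, 0.2514183074822336, 0.1682761577534068] 38.75907315721585 61.050424575805664 [-0.5575401  -0.65831168 -2.55827779] ('flask st x,y,z', np.float64(-0.0), np.float64(0.05), np.float64(0.1845), 'axis', array([-0.245, -0.97 ,  0.002]))
d [0.3, 0.0, -0.3] [-0.001, 0.0, 0.0] rows>= 0.0
d [-67.8, 0.1, 72.9] [-0.001, 0.0, 0.0] rows>= 1.6
d [-80.8, 0.1, 86.8] [-0.001, 0.0, 0.0] rows>= 1.9
```

View pics/p.png

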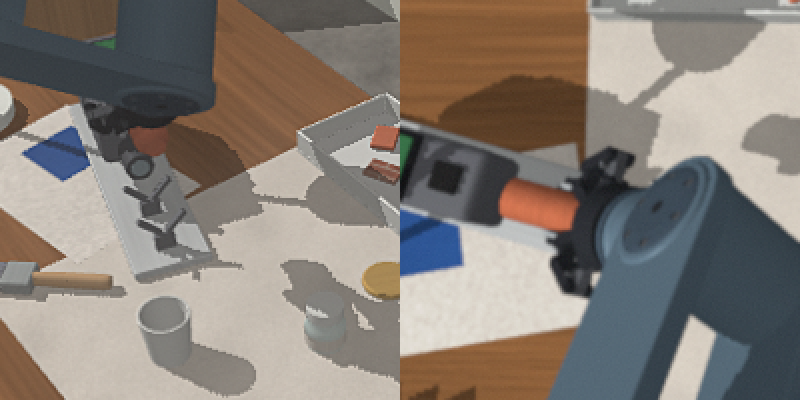

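```bash
python3 - <<'E'
from place import *
M=model("top");b=st+sY*.05+[0,0,.1845];sX=np.array([np.cos(yaw),np.sin(yaw),0])
q=proj(M,[b,b+.02*sX,b-.02*sX,b-.04*sY+.02*sX,b-.04*sY-.02*sX,b+[0,0,.02]]);print(((q-[80,140])*2+[400,0]).round(0).tolist())
E
```

```text
[[510.0, 196.0], [516.0, 176.0], [503.0, 217.0], [556.0, 187.0], [543.0, 228.0], [500.0, 194.0]]
```

The picture shows the flask's base end at (500–516, 178–218), where predicted, and it is horizontal above the nose side. Lowering.

Emit:
carry_out(
  deltas="-34 0 37 0 0 0 1;-68 0 73 0 0 0 1;-72 0 77 0 0 0 1;-75 0 81 0 0 0 1;-77 0 83 0 0 0 1;-78.5 0 84.3 0 0 0 1;-79.5 0 85.5 0 0 0 1;-79.5 0 85.5 0 0 0 1",
)

```text
time_s: 6.8
eef_pos: [0.5371, 0.251, 0.0515]
eef_rot: [-0.225, 0.735, 0.57, 0.29]
wrist_force: [-0.4, -0.3, -1.6]
opening: 0.453
grasp_force: 61.0
```

```bash
python3 - <<'E'
from place import *
o=sensors.get_obs();print(o["q"].round(3),o["time_s"],o["wrist_force"],flask())
p,Rm,a=target(0);delta(p,Rm)
E
```

```text
[-0.162  0.412  1.964  0.972  0.966 -0.574] 6.8 [-0.42346907 -0.25952246 -1.57581908] ('flask st x,y,z', np.float64(0.0001), np.float64(0.0496), np.float64(0.0679), 'axis', array([-0.246, -0.969,  0.   ]))
d [-1.6, -0.1, 2.4] [-0.001, -0.001, -0.001] rows>= 0.0
```

Feeling downward in half-millimetre steps.

Emit:
carry_out(
  deltas="-0.4 0 0.4 0 0 0 1;-0.7 0 0.7 0 0 0 1;-1 0 1.1 0 0 0 1;-1 0 1.1 0 0 0 1",
)

```text
time_s: 7.3
eef_pos: [0.5372, 0.2513, 0.0507]
eef_rot: [-0.226, 0.735, 0.57, 0.29]
wrist_force: [-4.1, -3.6, 9.0]
opening: 0.453
grasp_force: 62.2
```

Emit:
carry_out(
  deltas="-0.4 0 0.4 0 0 0 1;-0.7 0 0.7 0 0 0 1;-0.7 0 0.7 0 0 0 1",
)

```text
time_s: 7.68
eef_pos: [0.5373, 0.2514, 0.0506]
eef_rot: [-0.226, 0.734, 0.57, 0.29]
wrist_force: [-7.8, -5.5, 15.3]
opening: 0.452
grasp_force: 62.9
```

Emit:
carry_out(
  deltas="0.6 0 -0.6 0 0 0 1;0.6 0 -0.6 0 0 0 1;0.6 0 -0.6 0 0 0 0.4;0.6 0 -0.6 0 0 0 0.3;0.6 0 -0.6 0 0 0 0;0.6 0 -0.6 0 0 0 0;0.6 0 -0.6 0 0 0 0;0.6 0 -0.6 0 0 0 0",
)

```text
time_s: 8.68
eef_pos: [0.5369, 0.2511, 0.0495]
eef_rot: [-0.225, 0.735, 0.57, 0.289]
wrist_force: [-0.1, 0.3, 0.7]
opening: 1.002
grasp_force: 0.0
```

Emit:
carry_out(
  deltas="0 0 -15 0 0 0 0;0 0 -35 0 0 0 0;0 0 -70 0 0 0 0;0 0 -120 0 0 0 0;0 0 -150 0 0 0 0;0 0 -150 0 0 0 0",
)

```text
time_s: 9.43
eef_pos: [0.5132, 0.1498, 0.1614]
eef_rot: [-0.223, 0.735, 0.57, 0.291]
wrist_force: [0.0, -0.2, -0.3]
opening: 0.999
grasp_force: 0.0
```

```bash
python3 - <<'E'
from place import *
o=sensors.get_obs();print(o["q"].round(3),o["time_s"],o["wrist_force"],o["eef_pos"])
W=model("wrist");i=vision.camera("wrist")
b=st+sY*.05+[0,0,.065];sX=np.array([np.cos(yaw),np.sin(yaw),0])
q=proj(W,[b,b-.115*sY,b+.02*sX,b-.02*sX,b-.097*sY+.02*sX,b-.097*sY-.02*sX,st+sY*.063+[0,0,.065]]);print(q.round(0).tolist())
j=vision.camera("top");cv2.imwrite("pics/r.png",np.hstack([cv2.resize(i,(533,400)),j[180:313,120:209].repeat(3,0).repeat(3,1)[:400]]))
q=proj(model("top"),[b,b-.115*sY]);print(((q-[120,180])*3+[533,0]).round(0).tolist())
E
```

```text
[-0.389  0.142  2.006  0.796  1.241 -0.504] 9.425 [ 0.00146863 -0.19639289 -0.32061669] [0.5131683  0.14983063 0.16136187]
[[322.0, 151.0], [322.0, 304.0], [350.0, 151.0], [295.0, 151.0], [354.0, 276.0], [290.0, 276.0], [322.0, 137.0]]Traceback (most recent call last):
  File "<stdin>", line 6, in <module>
    return _nx.concatenate(arrs, 1, dtype=dtype, casting=casting)
           ~~~~~~~~~~~~~~~^^^^^^^^^^^^^^^^^^^^^^^^^^^^^^^^^^^^^^^
ValueError: all the input array dimensions except for the concatenation axis must match exactly, but along dimension 0, the array at index 0 has size 400 and the array at index 1 has size 399
```

```bash
python3 - <<'E'
from h import *
cv2.imwrite("pics/r.png",vision.camera("wrist"))
E
```

```text
(no output)
```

View pics/r.png

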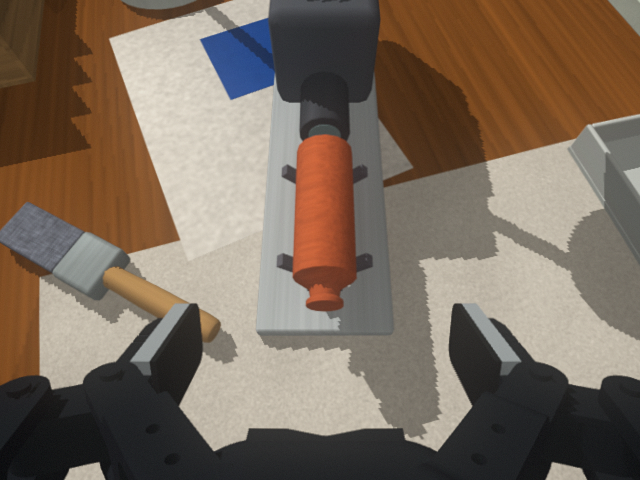

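The wrist view shows the flask lying straight in both Vs. Its mouth is at (324,300) against a predicted (322,304), and its base at about (324,137) is clear of the nose. On to the lever.

```bash
python3 - <<'E'
from plan import *
pd=np.array([.437,-.283,0])
_,Rm=pose([0,0,0],-114,0,sgn=-1)
o=sensors.get_obs();w,x,y,z=o["eef_rot"];A=R.from_quat([x,y,z,w]).as_matrix()
delta(o["eef_pos"]+[0,0,.1],A)
for h in(.26,.14):delta(pd+[0,0,h],Rm)
E
```

```text
d [68.2, -0.3, -73.1] [0.0, 0.0, 0.0] rows>= 1.6
d [-252.4, 35.9, -374.5] [-0.066, -0.749, 0.159] rows>= 7.2
d [-334.3, 36.2, -286.8] [-0.066, -0.749, 0.159] rows>= 7.1
```

Emit:
carry_out(
  deltas="68 0 -73 0 0 0 1;68 0 -73 0 0 0 1;-252 36 -374 -0.066 -0.749 0.159 1;-252 36 -374 -0.066 -0.749 0.159 1;-252 36 -374 -0.066 -0.749 0.159 1;-252 36 -374 -0.066 -0.749 0.159 1;-252 36 -374 -0.066 -0.749 0.159 1;-252 36 -374 -0.066 -0.749 0.159 1;-252 36 -374 -0.066 -0.749 0.159 1;-252 36 -374 -0.066 -0.749 0.159 1;-252 36 -374 -0.066 -0.749 0.159 1;-252 36 -374 -0.066 -0.749 0.159 1",
)

```text
time_s: 11.08
eef_pos: [0.4381, -0.2809, 0.26]
eef_rot: [-0.0, 0.838, 0.546, 0.001]
wrist_force: [-0.7, -0.4, 0.0]
opening: 0.001
grasp_force: 0.0
```

```bash
python3 - <<'E'
from plan import *
pd=np.array([.437,-.283,0])
_,Rm=pose([0,0,0],-114,0,sgn=-1);o=sensors.get_obs();print(o["q"].round(2),o["opening"])
for h in(.11,.061):delta(pd+[0,0,h],Rm)
E
```

```text
[-0.8   0.03  1.71  0.    1.4  -0.38] 0.0005927655834939954
d [-2.5, -0.2, 150.0] [0.0, -0.001, 0.002] rows>= 2.4
d [-2.6, -0.2, 199.0] [0.0, -0.001, 0.002] rows>= 3.2
```

Emit:
carry_out(
  deltas="-2 0 60 0 0 0 1;-2 0 120 0 0 0 1;-2 0 150 0 0 0 1;-2 0 158 0 0 0 1;-2 0 164 0 0 0 1;-2 0 170 0 0 0 1;-2 0 175 0 0 0 1;-2 0 180 0 0 0 1;-2 0 185 0 0 0 1;-2 0 190 0 0 0 1;-2 0 190 0 0 0 1",
)

```text
time_s: 12.45
eef_pos: [0.4371, -0.2854, 0.071]
eef_rot: [0.001, 0.839, 0.545, 0.0]
wrist_force: [-2.9, -1.0, 7.1]
opening: -0.003
grasp_force: 3.1
```

Emit:
carry_out(
  deltas="0 0 4 0 0 0 1;0 0 7 0 0 0 1;0 0 10 0 0 0 1;0 0 10 0 0 0 1;0 0 10 0 0 0 1;0 0 10 0 0 0 1",
)

```text
time_s: 13.2
eef_pos: [0.4367, -0.2855, 0.0612]
eef_rot: [0.001, 0.839, 0.545, -0.0]
wrist_force: [-6.4, 0.4, 8.5]
opening: 0.003
grasp_force: 3.9
```

```bash
python3 - <<'E'
from h import *
i=vision.camera("side");cv2.imwrite("pics/l.png",np.hstack([i[290:390,290:410].repeat(3,0).repeat(3,1),i[130:230,180:300].repeat(3,0).repeat(3,1)]))
o=sensors.get_obs();print(o["eef_pos"],o["wrist_force"])
E
```

```text
[ 0.43667669 -0.28544502  0.06122486] [-4.78328188 -0.35101604  8.02017601]
```

View pics/l.png

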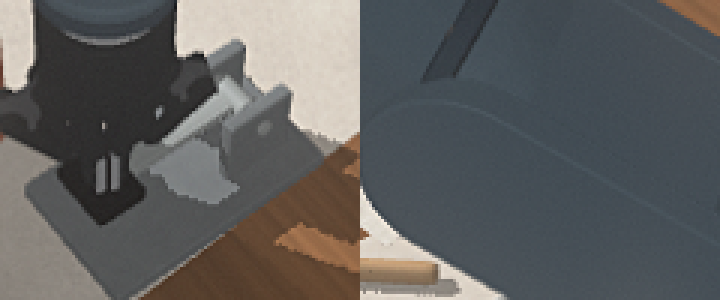

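The left panel shows the shut fingertips on the middle of the pad at about (103,180), with the lever level. The measured force is 8 N at z = 61 mm, as expected at level. The arm hides the cradle in the right panel. Handing in.

```bash
python3 -c "
from h import *
print(ctrl.hand_in())"
```

```text
the job is handed in; nothing more can be done
None
```

I handed the job in at about 13 s: the flask is released on its side in both V supports with its base towards the nose, and the shut fingers hold the lever level at about 8 N. The hand-in gave no verdict, and the arm hid the cradle in the last picture, so I last saw the flask there just before moving to the lever.

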